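# Add a carton to the ratchet-stop stock rail

## Robot

A 6-joint arm with a two-finger parallel gripper is mounted at the origin on a cart in front of the work surface, level with it; the furniture and walls round the work are solid. World frame = base frame: x ahead of the robot, y to its left, z up, the work surface at z = 0. Lengths are in m, angles in rad, forces in N, time in s.
With the tool pointing down it reaches from about 0.375 to 0.925 m from the base axis. Payload 5.7 kg.
Tool frame: the origin (TCP) lies midway between the tips of the shut fingers; the grasp point (between the pads) lies 19 mm behind it; z points along the fingers, x is the direction in which the jaws open and shut, and the axes are right-handed (so a half turn about z gives the same grasp; the last joint's range is limited). The gripper opens to 88 mm and grips with 3 to 60 N. Pads are 20 mm wide; open, the fingers measure 115 mm over their backs; the gripper's body (75 mm by 178 mm) begins 61 mm behind the grasp point.
Start: joints at [-1.278, 0.359, 1.51, -0, 1.272, -0.115], TCP at [0.238, -0.551, 0.223] pointing down, gripper open.
Joint ranges: [-2.97, 2.97], [-1.01, 2.36], [0.21, 2.38], [-0.96, 4.11], [0.2, 2.71], [-2.98, 2.98]. Speed limits (rad/s): [2.39, 2.39, 3.14, 3.14, 3.14, 3.14].

## Interface

Orientations are given as a unit quaternion [x, y, z, w].
In Python, from bench import move_ptp, servo_line, goto_joints, move_gripper, sleep, inverse_kinematics, capture, PlanningError, close_job, spot_in, silhouettes, current_clock, current_joint_pos, current_qvel, current_joint_torque, current_position, current_orientation, current_force, current_torque, current_finger_gap gives the robot as it stands. Calls block until the motion is done:
- move_ptp(position, orientation): joint-space move of the TCP to a pose.
- servo_line(position, orientation=None, rate=0.15, contact_N=None): straight line of the TCP; orientation=None keeps the orientation; rate is the mean speed in m/s. With contact_N (N) it stops when the force on the tool has changed by that much, and returns True; else False.
- goto_joints(angles): joint-space move.
- move_gripper(opening): finger opening in m; the grip force is fixed at half the most; returns when the fingers have stopped.
- sleep(seconds).
- inverse_kinematics(position, orientation): joint angles nearest the present ones, or None.
- capture(name): name is "scene" or "top"; returns a dict with "image" (420x560x3 uint8, blue, green, red), "range_z" (420x560 float32, m along the optical axis (not along the pixel's ray), 0 where there is no reading), "intrinsics" (3x3 intrinsics, pixels), "R" (3x3) and "t" (3): a world point X has camera coordinates R X + t. Camera axes: x right, y down, z forward; pixel columns grow to the right and rows downward; lengths in m; the calibration is good to about 2 mm. A picture is of the moment at which its call begins.
A pose or a line that the arm cannot do raises PlanningError and nothing moves.
- close_job(): hands the job in, once; it reports no verdict.
Trained networks look in the newest picture that a camera, given by its name, has taken for a name from the list of things; names that differ only in an ending like _2 or _b are one class to them, and where a whole thing is asked for, a point or a joint stands for the part that bears it (a point fixed in the world has none). Each returns a list of dicts, best first, with "conf" (0 to 1); they miss things now and then, are a little off and sometimes report something else, mostly with a low value. They report only what shows in the picture. A call takes as long as a camera call. They do not tell look-alikes from the thing itself.
- spot_in(camera, query): "xy" ([column, row] in pixels, amid what is visible of it).
- silhouettes(camera, query): "region" (420x560 bool, what is visible of it) and "xy" ([column, row] in pixels, amid what is visible of it).
Readings, each from a call of its own:
- current_clock(): time.
- current_joint_pos(): joint angles.
- current_qvel(): joint speeds.
- current_joint_torque(): joint torques, N m.
- current_position(): TCP position.
- current_orientation(): TCP orientation.
- current_force(): force on the tool from outside, world axes, zero at the start.
- current_torque(): the same for the moment, N m.
- current_finger_gap(): finger opening in m.
Only numpy, scipy, OpenCV 4.12 (cv2) and the standard library are available. Lean on these libraries where they do the work, as an engineer would, in place of code of your own. Each camera call takes 0.05 s, during which the arm holds its last target.

## Task

One more carton has to go into the row on the stock rail. Press down the thumb paddle that releases the ratchet and, keeping it down, push the sliding stop back along its bar to the end of its travel; then let go, push the waiting carton straight in beside the row until it meets the bar, and push the stop up again until the whole row is snug. Use only the fingertips: slide the carton upright on the worktop without lifting it, and leave the vials alone.

Things in the scene. Friction and masses are not known exactly. Their poses are not given: they have to be found in the camera images.
- stock_rail: Stock rail, fixed: steel bar along its y behind the cartons (front face x = 0, 10 mm thick, z 40 to 60 mm, saw teeth on top to 63), guide rod below, fixed jaw (70 x 6 x 76 mm) at the -y end, end block (66 mm high) at y 272 to 286. Origin on the worktop below the fixed jaw's inner face (y = 0) and bar front; x away from the robot, z up. Cartons in the row: middle at x = -25 mm, fronts at -50.
- ratchet_stop (a joint): Sliding stop on the bar: upright jaw plate (x -52 to 14 mm of the rail, 76 mm high) with an 84 mm long grey housing behind it. Value (m) = distance between the two jaws' inner faces; grows as it is pushed back to the rail's +y; end of travel 0.186. Slides with 1.5 N; toward the row (-y) it clicks over 6 mm teeth (about 4 N); toward +y the pawl holds it unless the paddle is down.
- release_lever (a joint): Rocking release lever on the stop: 0 = up, pawl in the teeth; grows as its thumb paddle is pressed down. The pawl is clear of the teeth from 0.14 rad; hard stop at 0.26 rad. Holding it down takes 4 to 6 N (less toward the paddle's outer end); a spring brings it up when let go. At rest it reads 0 to 0.14, as the pawl lies in or on a tooth.
- release_pad (a point): Where to press down: middle of the black thumb paddle, about 81 mm above the worktop (moves with the stop). Paddle 24 mm wide, 34 long in the rail's y; it rises at 0.31 rad toward +y to 86 mm, 16 mm past this point; 7 mm of travel at this point (10 at its end) brings it to its stop. A wall of the housing (face 18 mm to the +y, 28 mm wide, top at 97 mm) stands beyond: the fingertip can push on it.
- stop_wall (a point): Middle of the outer (+y) face of that 6 mm thick upright wall at the rear end of the stop's housing, 84 mm above the worktop and 84 mm behind the stop's jaw face: push here toward the rail's -y to move the stop up to the row. Clear above the bar's teeth and the end block. Moves with the stop.
- new_carton_mid (a point): The waiting carton: folding carton 50 x 34 x 80 mm, 20 to 45 g, standing alone on the robot's side of the rail, in front of the space that opens when the stop is fully back. The point is its centre, 40 mm up; its x (50 mm) points roughly as the rail's x, its y (34 mm) along the rail. It slides without tipping if pushed below its middle.
- row_carton_1_mid (a point): Carton 1 of the row, counted from the fixed jaw: same 50 x 34 x 80 mm carton, upright in the rail. The point is its centre, 40 mm above its foot.
- row_carton_2_mid (a point): Carton 2 of the row, counted from the fixed jaw: same 50 x 34 x 80 mm carton, upright in the rail. The point is its centre, 40 mm above its foot.
- row_carton_3_mid (a point): Carton 3 of the row, counted from the fixed jaw: same 50 x 34 x 80 mm carton, upright in the rail. The point is its centre, 40 mm above its foot.
- vial_a_mid (a point): A bystander: screw-cap vial, 28 mm across, 59 mm high, standing in front of the row. The point is on its axis, 30 mm up.
- vial_b_mid (a point): A bystander: screw-cap vial, 36 mm across, 56 mm high, standing in front of the rail's +y end. The point is on its axis, 30 mm up.
- vial_c_mid (a point): A bystander: screw-cap vial, 31 mm across, 67 mm high, standing in front of the row's fixed-jaw end. The point is on its axis, 30 mm up.
Things that resemble listed ones, but are neither listed nor needed, are in the scene too. What is shaped like the part that bears new_carton_mid but red is not meant. What is shaped like the part that bears row_carton_2_mid but blue is not meant.

How it is judged:
On the way, in this order (a step that is already met when the one before it is completed fails the run):
1. the paddle is pressed down far enough to free the pawl, before the stop has been moved back (value of joint release_lever above 0.155 rad and value of joint ratchet_stop below 0.13 m), for 0.05 s.
2. the stop is pushed back to the end of its travel (within 10 mm) (value of joint ratchet_stop above 0.176 m), for 0.1 s.
3. the waiting carton stands upright in the opened space with its back at the bar (within 12 mm) (x of new_carton_mid in the frame of stock_rail above -0.037 m and y of new_carton_mid in the frame of stock_rail above 0.11 m and value of joint ratchet_stop above 0.15 m and angle between new_carton_mid's own z axis and vertical below 0.15 rad), for 0.2 s.
At the end, for the whole second after the job is handed in: The new carton stands upright as the fourth of the row, between the third and the stop, back within 12 mm of the bar; the others still stand in place; the stop is snug (jaws less than 143 mm apart; the cartons measure 136 mm), release up, all at rest (value of joint ratchet_stop between 0.13 and 0.143 m and value of joint release_lever below 0.15 rad and x of row_carton_1_mid in the frame of stock_rail between -0.037 and -0.015 m and y of row_carton_1_mid in the frame of stock_rail between 0.011 and 0.026 m and angle between each of row_carton_1_mid, row_carton_2_mid, row_carton_3_mid, new_carton_mid's own z axis and vertical below 0.08 rad and linear speed of each of row_carton_1, row_carton_2, row_carton_3, new_carton below 0.01 m/s and height (world z) of each of row_carton_1_mid, row_carton_2_mid, row_carton_3_mid, new_carton_mid below 0.046 m and x of row_carton_2_mid in the frame of stock_rail between -0.037 and -0.015 m and y of row_carton_2_mid in the frame of stock_rail between 0.045 and 0.06 m and x of row_carton_3_mid in the frame of stock_rail between -0.037 and -0.015 m and y of row_carton_3_mid in the frame of stock_rail between 0.079 and 0.094 m and x of new_carton_mid in the frame of stock_rail between -0.037 and -0.015 m and y of new_carton_mid in the frame of stock_rail between 0.113 and 0.128 m); the robot touches nothing.
It fails at once if a carton is lifted off the worktop (more than 8 mm) or tipped (height (world z) of any of row_carton_1_mid, row_carton_2_mid, row_carton_3_mid, new_carton_mid above 0.048 m or angle between any of row_carton_1_mid, row_carton_2_mid, row_carton_3_mid, new_carton_mid's own z axis and vertical above 0.4 rad).
It fails at once if a vial is pushed away or knocked over (distance of any of vial_a_mid, vial_b_mid, vial_c_mid from where it was at the start of the episode above 0.015 m or angle between any of vial_a_mid, vial_b_mid, vial_c_mid's own z axis and vertical above 0.3 rad).
It also fails if it takes over 54 s, if anything falls off the work surface, if the arm or the gripper's body presses on something with over 40 N, if the wrist force passes 120 N, or if a joint passes its speed limit or range.

## Working session

There is one attempt and no reset: what is moved stays moved. The work goes in short steps, each a Python script; the robot and the scene stay as the last script left them, time stands still between calls to the robot, and variables do not carry over. Pictures are saved under pics/ and viewed, and the job is handed in when it is done.

```bash
ls; mkdir -p pics; python3 - <<'E'
from bench import *
import cv2,numpy as np
for n in ("scene","top"):
    c=capture(n); cv2.imwrite(f"pics/{n}0.png",c["image"]); print(n,c["intrinsics"].tolist(),np.round(c["R"],3).tolist(),np.round(c["t"],3).tolist())
    np.savez(f"{n}0.npz",**c)
    for q in ("stock_rail","ratchet_stop","release_lever","release_pad","stop_wall","new_carton_mid","row_carton_1_mid","vial_a_mid"):
        print(q,[(np.round(d["xy"]).tolist(),round(float(d["conf"]),2)) for d in spot_in(n,q)])
print(current_clock(),current_position(),current_orientation(),current_finger_gap())
E
```

```text
pics
scene [[388.2610984324825, 0.0, 277.2496587504691], [0.0, 388.2610984324825, 208.43398947120872], [0.0, 0.0, 1.0]] [[0.865, -0.502, -0.002], [-0.403, -0.692, -0.599], [0.299, 0.519, -0.801]] [-0.484, 0.24, 0.753]
stock_rail [([299.0, 227.0], 0.61)]
ratchet_stop [([293.0, 216.0], 0.76)]
release_lever [([292.0, 206.0], 0.54)]
release_pad [([294.0, 205.0], 0.76)]
stop_wall []
new_carton_mid [([242.0, 294.0], 0.96), ([254.0, 251.0], 0.84)]
row_carton_1_mid [([321.0, 266.0], 0.8)]
vial_a_mid [([285.0, 284.0], 0.63)]
top [[491.2781055185495, 0.0, 277.0608811514324], [0.0, 491.2781055185495, 205.1240962419002], [0.0, 0.0, 1.0]] [[-0.019, -1.0, -0.018], [-0.983, 0.022, -0.185], [0.185, 0.014, -0.983]] [0.01, 0.554, 0.999]
stock_rail [([315.0, 198.0], 0.63)]
ratchet_stop [([304.0, 198.0], 0.69)]
release_lever [([300.0, 194.0], 0.63)]
release_pad [([299.0, 194.0], 0.81)]
stop_wall [([304.0, 198.0], 0.97)]
new_carton_mid [([356.0, 283.0], 0.98), ([318.0, 247.0], 0.97), ([306.0, 201.0], 0.64)]
row_carton_1_mid [([371.0, 200.0], 0.76)]
vial_a_mid [([361.0, 240.0], 0.67)]
0.9 [ 0.23794607 -0.55082135  0.22264739] [ 8.35645764e-01 -5.49268748e-01 -7.87869871e-06  1.60372659e-05] 0.087875483004138
```

```bash
python3 - <<'E'
import cv2
a=cv2.imread("pics/top0.png")[130:330,200:450]; cv2.imwrite("pics/top0c.png",cv2.resize(a,None,fx=3,fy=3,interpolation=cv2.INTER_CUBIC))
a=cv2.imread("pics/scene0.png")[150:340,190:420]; cv2.imwrite("pics/scene0c.png",cv2.resize(a,None,fx=3,fy=3,interpolation=cv2.INTER_CUBIC))
E
```

```text
(no output)
```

View pics/top0.png

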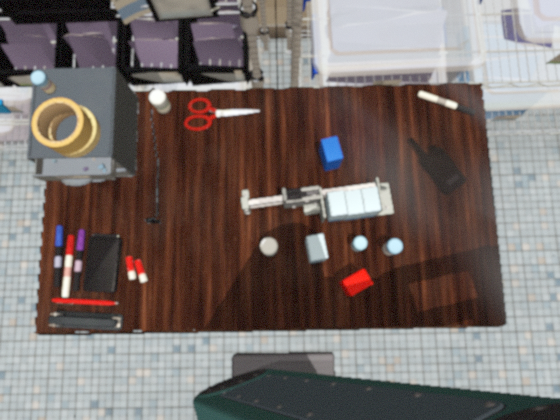

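View pics/top0c.png

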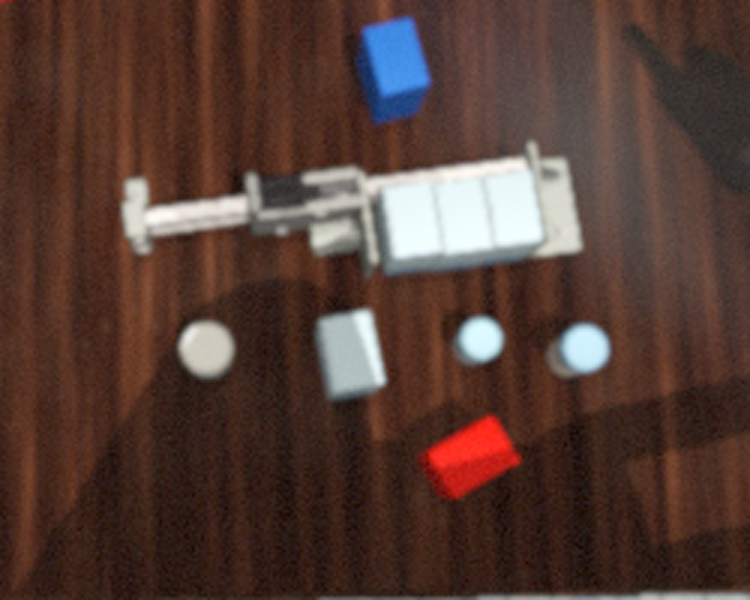

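View pics/scene0c.png

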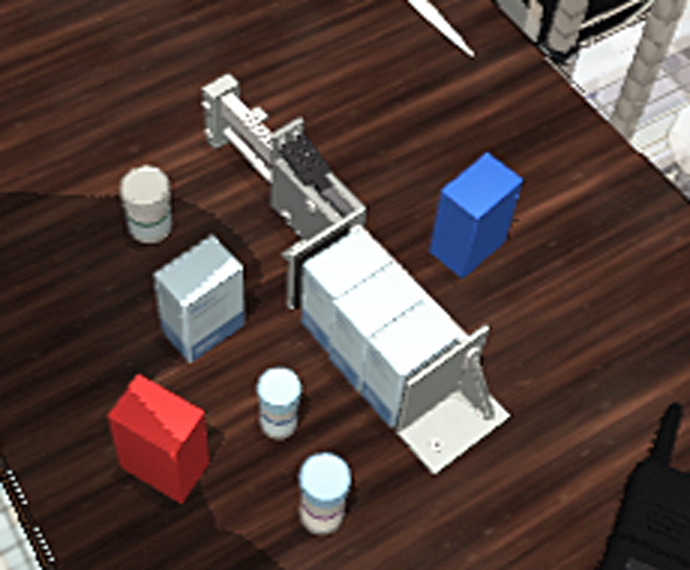

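The top view shows three cartons that could be the waiting one. White at (317,247) stands alone on the robot's side of the rail, in front of the stop, so it fits the description. Red at (357,283) is the excluded look-alike. Blue at (331,153) is behind the rail and also excluded. The enlarged crop confirms this. The row of three is at columns 330–380, row 200, the paddle is near (295,194), and the vials are at (268,246), (360,243) and (394,246).

Next I measure with the depth images.

```bash
cat > h.py <<'E'
import numpy as np, cv2
def cloud(c):
    K=c["intrinsics"];Z=c["range_z"];v,u=np.mgrid[0:Z.shape[0],0:Z.shape[1]]
    P=np.stack([(u-K[0,2])/K[0,0]*Z,(v-K[1,2])/K[1,1]*Z,Z],-1)
    W=(P-c["t"])@c["R"]; W[Z<=0]=np.nan
    return W
E
python3 - <<'E'
from h import *
for n in("top","scene"):
    c=dict(np.load(n+"0.npz")); W=cloud(c)
    im=c["image"].astype(int)
    print(n,"table z",np.nanmedian(W[...,2][(abs(W[...,0]-.45)<.03)&(abs(W[...,1]-.2)<.05)]))
    x,y,z=W[...,0],W[...,1],W[...,2]
    reg=(x>.4)&(x<.8)&(y>-.35)&(y<.15)
    # objects by height layers
    m=(reg&(z>.045)&(z<.2)).astype(np.uint8)
    k,l,st,ce=cv2.connectedComponentsWithStats(m)
    for i in range(1,k):
        if st[i,4]<20: continue
        s=l==i; zz=z[s]; zt=np.percentile(zz,95); t=s&(z>zt-.008)
        p=W[t][:,:2].astype(np.float32); r=cv2.minAreaRect(p*1000)
        print(np.round(ce[i]),st[i,4],"ztop",round(zt,4),"rect",np.round(r[0],1),np.round(r[1],1),round(r[2],1),"bgr",np.round(im[s].mean(0)))
E
```

```text
top table z 0.00039804652112055946
[332. 151.] 476 ztop 0.0835 rect [ 667.2 -121.4] [50.3 34.5] 13.5 bgr [206. 124.  60.]
[331. 200.] 2639 ztop 0.0843 rect [ 557.1 -118.2] [ 69.7 203.7] 5.8 bgr [200. 202. 197.]
[317. 248.] 446 ztop 0.0841 rect [459.8 -82.1] [50.8 33.9] 9.2 bgr [195. 193. 180.]
[360. 243.] 148 ztop 0.0623 rect [ 468.8 -173.5] [25.7 25. ] 88.7 bgr [233. 227. 197.]
[269. 246.] 226 ztop 0.0597 rect [466.4  17.4] [32.9 33.9] 43.7 bgr [181. 192. 195.]
[394. 246.] 195 ztop 0.0709 rect [ 460.1 -243.8] [28.9 29.3] 1.2 bgr [229. 216. 185.]
[361. 273.] 62 ztop 0.083 rect [ 406.8 -164.6] [12.3 31.8] 2.1 bgr [ 28.  41. 244.]
scene table z -0.0011282626135955172
[308. 238.] 2811 ztop 0.0819 rect [ 559.6 -118.3] [ 71.1 204.8] 5.9 bgr [185. 187. 184.]
[349. 216.] 527 ztop 0.0811 rect [ 669.7 -121. ] [51.8 35.4] 14.1 bgr [195. 108.  60.]
[238. 213.] 196 ztop 0.0567 rect [469.   17.1] [34.1 33.7] 38.6 bgr [188. 200. 202.]
[256. 244.] 590 ztop 0.0807 rect [461.3 -82.2] [50.6 35.1] 8.5 bgr [185. 182. 168.]
[283. 280.] 174 ztop 0.0598 rect [ 470.  -174.2] [25.3 25.4] 59.0 bgr [232. 229. 210.]
[253. 290.] 124 ztop 0.0812 rect [ 407.7 -164.8] [35.4 14.6] 89.5 bgr [ 58.  60. 202.]
[298. 310.] 254 ztop 0.0679 rect [ 461.9 -243.9] [28.5 29.3] 2.4 bgr [230. 224. 198.]
```

```bash
python3 - <<'E'
from h import *
for n in("top","scene"):
    c=dict(np.load(n+"0.npz")); W=cloud(c)
    x,y,z=W[...,0],W[...,1],W[...,2]; im=c["image"].astype(int)
    # row top: z~.08, bright
    m=(x>.48)&(x<.63)&(y>-.24)&(y<-.1)&(abs(z-(.0835 if n=="top" else .081))<.003)&(im.min(2)>215)
    p=W[m][:,:2].astype(np.float32)*1000; r=cv2.minAreaRect(p); print(n,"row",m.sum(),r)
    th=np.radians(6)
    print(cv2.boxPoints(r).round(1).tolist())
    for th in np.radians([5,6,7]):
        ex=np.array([np.cos(th),np.sin(th)]);ey=np.array([-np.sin(th),np.cos(th)])
        q=np.stack([p@ex,p@ey],1); print(np.percentile(q,[.5,99.5],axis=0).round(1).tolist(), end=" ")
    # bar: z 55..66, y>-.07..0.07 ; bar line fit
    m=(x>.5)&(x<.62)&(y>-.03)&(y<.025)&(z>.05)&(z<.07); p=W[m]*1000
    l=np.polyfit(p[:,1],p[:,0],1); print("\nbar slope deg",np.degrees(np.arctan(-l[0])),"x at y=0",l[1], m.sum(), np.median(p[:,2]))
    m=(x>.5)&(x<.62)&(y>.0)&(y<.1)&(z>.05)&(z<.08); p=W[m]*1000; print("end y", np.percentile(p[:,1],[1,50,99]),np.percentile(p[:,0],[1,50,99]))
    # green-dark paddle
    m=(x>.5)&(x<.62)&(y>-.12)&(y<.02)&(z>.06)&(im.max(2)<110); p=W[m]*1000; print("dark",m.sum(),p.mean(0), p.min(0),p.max(0))
    m=(x>.5)&(x<.62)&(y>-.12)&(y<.02)&(z>.09); p=W[m]*1000; print("z>90",m.sum(),p.mean(0), p.min(0),p.max(0))
    a=np.argwhere((x>.5)&(x<.62)&(y>-.24)&(y<.06)&(z>.05)); np.savetxt(n+"_pts.txt",np.c_[a,W[a[:,0],a[:,1]]*1000],fmt="%.1f")
E
```

```text
top row 636 ((553.378173828125, -162.0272674560547), (49.43492126464844, 102.01705932617188), 4.560308933258057)
[[524.7000122070312, -113.0999984741211], [532.7999877929688, -214.8000030517578], [582.0999755859375, -210.89999389648438], [574.0, -109.19999694824219]]
[[513.1, -259.3], [561.5, -159.4]] [[509.3, -268.4], [557.8, -168.7]] [[505.1, -277.9], [554.3, -177.9]] 
bar slope deg -3.5073600063213486 x at y=0 563.4707596256478 123 61.7131136430848
end y [ 0.10067839 47.03154819 72.13135815] [543.87972927 560.72443654 570.7750536 ]
dark 179 [570.77149147 -40.13690342  81.36029577] [ 520.81690026 -103.73646784   60.22086608] [582.686913   -16.65393826  89.78369332]
z>90 42 [567.63016243 -18.06798415  97.07030825] [554.42611889 -21.173057    91.57329495] [581.57904207 -14.96367816 102.00714744]
scene row 981 ((555.151611328125, -162.3759307861328), (51.41516876220703, 104.80850982666016), 5.261999130249023)
[[524.7000122070312, -112.5999984741211], [534.4000244140625, -216.89999389648438], [585.5999755859375, -212.1999969482422], [575.9000244140625, -107.80000305175781]]
[[513.9, -261.3], [564.1, -158.8]] [[510.2, -270.8], [560.4, -168.1]] [[505.8, -279.8], [557.1, -177.5]] 
bar slope deg -8.297019708077675 x at y=0 563.0155098748279 83 59.519332601987614
end y [ 2.03765468 49.58746029 72.47774619] [547.37607499 562.05119986 572.78606197]
dark 382 [566.4503082  -57.84024478  74.86994496] [ 523.06793986 -104.38634074   60.05054149] [592.17084851 -16.35341405  95.26101229]
z>90 42 [569.98774585 -18.3627412   94.42404028] [556.54481964 -22.23888618  90.12029247] [583.69675394 -13.16389257  98.23480882]
```

```bash
python3 - <<'E'
from h import *
for n,dz in(("top",.003),("scene",.0005)):
    c=dict(np.load(n+"0.npz")); W=cloud(c)
    x,y,z=W[...,0],W[...,1],W[...,2]-dz; im=c["image"].astype(int)
    pts=[]
    for lo,hi,x0 in((-.215,-.11,.57),(-.008,.045,.54)):
        m=(x>x0)&(x<.62)&(y>lo)&(y<hi)&(z>.052)&(z<.067); p=W[m]*1000
        for b in np.arange(lo*1000,hi*1000,8):
            q=p[(p[:,1]>=b)&(p[:,1]<b+8)]
            if len(q)>3: pts.append((q[:,1].mean(),q[:,0].min(),q[:,0].mean(),q[:,0].max(),len(q)))
    pts=np.array(pts); print(n); print(pts.round(1))
E
```

```text
top
[[-211.1  587.2  594.2  602.3   21. ]
 [-203.1  586.9  590.2  593.9   14. ]
 [-194.9  585.3  590.4  594.1   17. ]
 [-186.5  584.8  588.7  592.1   16. ]
 [-178.7  583.1  588.3  593.4   14. ]
 [-171.3  582.9  586.9  590.4   15. ]
 [-163.   581.6  586.3  591.    17. ]
 [-154.7  581.5  585.2  589.5   15. ]
 [-147.1  577.7  583.6  588.7   15. ]
 [-139.4  581.7  584.1  586.7   12. ]
 [-131.   580.2  582.9  586.3   13. ]
 [-123.1  579.9  582.4  585.    10. ]
 [-115.6  577.5  581.4  585.6   12. ]
 [  -4.1  561.5  565.6  570.5   15. ]
 [   3.3  561.3  565.8  570.6   20. ]
 [  11.8  559.5  563.6  568.2   20. ]
 [  20.6  558.6  563.5  568.7   22. ]
 [  28.1  558.2  561.8  566.5   16. ]
 [  35.6  556.9  562.1  567.3   20. ]
 [  42.2  556.   560.6  565.2   12. ]]
scene
[[-212.8  593.   601.8  606.     4. ]
 [-204.4  590.8  594.8  597.4    8. ]
 [-195.7  593.7  595.3  596.9    6. ]
 [-186.9  592.8  594.2  595.4    6. ]
 [-178.7  592.3  593.4  594.6    5. ]
 [-170.9  589.5  591.4  593.5    6. ]
 [-163.9  589.7  591.3  592.8    5. ]
 [-155.5  589.2  590.2  590.9    6. ]
 [-147.3  586.9  588.8  590.6    8. ]
 [-138.6  585.8  587.4  588.7    6. ]
 [  -2.4  563.5  564.2  565.7    6. ]
 [   4.9  562.3  565.6  569.6   12. ]
 [  12.3  561.4  565.6  572.4   16. ]
 [  19.8  560.3  565.6  570.8   16. ]
 [  28.3  559.9  564.   569.6   15. ]
 [  35.5  559.4  563.3  568.1   12. ]
 [  42.3  557.8  562.3  567.3   11. ]]
```

```bash
python3 - <<'E'
from h import *
# rectified orthographic view in rail frame approx: color + height map of stop area, scene and top
c=dict(np.load("scene0.npz")); W=cloud(c); z=W[...,2]
for n in("top","scene"):
    c=dict(np.load(n+"0.npz")); W=cloud(c); th=np.radians(5.2); ex=np.array([np.cos(th),np.sin(th)]);ey=np.array([-np.sin(th),np.cos(th)])
    p=W.reshape(-1,3)*1000; im=c["image"].reshape(-1,3)
    X=p[:,:2]@ex;Y=p[:,:2]@ey; o=np.array([589.,-213.]) 
    X-=o@ex;Y-=o@ey
    s=(X>-70)&(X<40)&(Y>-40)&(Y<300)&(p[:,2]>30)
    img=np.zeros((330,1020,3),np.uint8)
    for a,b,cc in zip(X[s],Y[s],im[s]): cv2.circle(img,(int(1020-(b+40)*3),int((40-a)*3)),3,cc.tolist(),-1)
    cv2.imwrite(f"pics/rect_{n}.png",img[:, :800])
    for b in range(80,200,4):
        q=s&(Y>b)&(Y<b+4)&(p[:,2]>64)
        if q.any(): print(n,b,q.sum(),"x",X[q].min().round(),X[q].max().round(),"z",np.percentile(p[q,2],[5,50,95]).round(1))
E
```

```text
top 80 50 x -56.0 0.0 z [75.8 80.8 83.1]
top 84 46 x -56.0 1.0 z [76.1 80.6 83.4]
top 88 50 x -56.0 -7.0 z [76.6 80.8 83.6]
top 92 50 x -56.0 3.0 z [73.7 80.5 84.1]
top 96 53 x -56.0 -0.0 z [69.3 80.9 83.4]
top 100 48 x -56.0 2.0 z [77.  80.7 83.3]
top 104 35 x -56.0 -4.0 z [64.5 78.  82.8]
top 108 6 x -6.0 3.0 z [64.2 65.3 66.3]
top 112 18 x -55.0 2.0 z [64.5 73.2 75.8]
top 116 48 x -58.0 5.0 z [73.5 76.6 80.2]
top 120 42 x -50.0 12.0 z [66.9 71.6 78.1]
top 124 23 x -15.0 13.0 z [65.8 69.8 73.3]
top 128 25 x -15.0 11.0 z [66.8 70.7 73. ]
top 132 22 x -15.0 11.0 z [69.4 71.2 73.1]
top 136 23 x -14.0 11.0 z [67.6 71.2 74.8]
top 140 24 x -16.0 12.0 z [65.7 69.6 74.7]
top 144 27 x -17.0 11.0 z [66.8 71.4 75.3]
top 148 26 x -17.0 11.0 z [68.1 72.6 75.6]
top 152 28 x -17.0 12.0 z [67.5 72.1 77.6]
top 156 20 x -16.0 10.0 z [66.2 75.5 79.6]
top 160 23 x -16.0 8.0 z [69.6 77.6 80.4]
top 164 25 x -15.0 8.0 z [69.1 79.1 81.6]
top 168 26 x -16.0 9.0 z [69.8 80.9 83. ]
top 172 27 x -16.0 10.0 z [67.5 81.7 85.8]
top 176 28 x -16.0 10.0 z [68.4 83.4 85.4]
top 180 28 x -17.0 10.0 z [71.7 84.  87.4]
[... 771 characters left out ...]
.0 15.0 z [64.5 68.7 71.9]
scene 140 24 x -13.0 15.0 z [65.4 69.9 73.7]
scene 144 21 x -15.0 14.0 z [66.2 69.2 73.3]
scene 148 27 x -15.0 14.0 z [66.6 70.8 74.5]
scene 152 19 x -15.0 14.0 z [67.3 69.8 76.6]
scene 156 26 x -14.0 14.0 z [66.1 70.3 76.9]
scene 160 27 x -14.0 14.0 z [67.2 75.2 77.8]
scene 164 25 x -13.0 10.0 z [67.4 77.5 80.1]
scene 168 24 x -14.0 12.0 z [67.4 78.1 81.4]
scene 172 23 x -15.0 11.0 z [66.5 80.1 83.7]
scene 176 27 x -15.0 8.0 z [68.  80.9 83.9]
scene 180 25 x -15.0 11.0 z [65.5 81.9 83.8]
scene 184 27 x -15.0 12.0 z [69.3 82.9 85.4]
scene 188 23 x -15.0 11.0 z [66.9 84.  87. ]
scene 192 62 x -15.0 13.0 z [69.9 88.4 96.8]
scene 196 18 x -13.0 14.0 z [81.1 95.  96.6]
```

View pics/rect_scene.png

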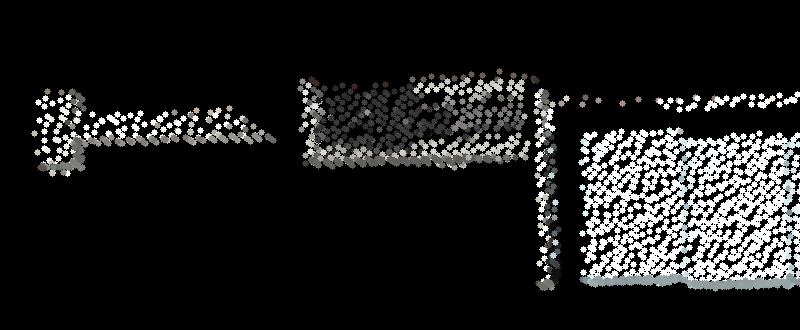

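```bash
python3 - <<'E'
from h import *
A=[];B=[];g=0;rows=[]
for n,dz in(("top",.003),("scene",.0005)):
    c=dict(np.load(n+"0.npz")); W=cloud(c)
    x,y,z=W[...,0],W[...,1],W[...,2]-dz
    E=[("bar",[(-.208,-.13,.57),(0,.045,.54)],.052,.067,.62,[98]),("house",[(-.085,-.022,.53)],.063,.1,.61,[2,98]),]
    for nm,segs,z0,z1,xm,pc in E:
        for q in pc:
            pts=[]
            for lo,hi,x0 in segs:
                m=(x>x0)&(x<xm)&(y>lo)&(y<hi)&(z>z0)&(z<z1);p=W[m]*1000
                for b in np.arange(lo*1000,hi*1000,6):
                    s=p[(p[:,1]>=b)&(p[:,1]<b+6)]
                    if len(s)>3: pts.append((s[:,1].mean(),np.percentile(s[:,0],q)))
            pts=np.array(pts); l=np.polyfit(pts[:,0],pts[:,1],1); print(n,nm,q,"slope",l[0].round(4),"x@y=-50",np.polyval(l,-50).round(1),"res",(pts[:,1]-np.polyval(l,pts[:,0])).std().round(2),len(pts))
    # jaw plate back edges: points of fixed jaw top and stop jaw top (z 70-79, protruding)
    for nm,lo,hi,xa,xb in(("stopjaw",-.112,-.088,.515,.548),("fixjaw",-.232,-.212,.54,.62)):
        m=(x>xa)&(x<xb)&(y>lo)&(y<hi)&(z>.071)&(z<.0775);p=W[m]*1000
        print(n,nm,m.sum(),p.mean(0).round(1),p.min(0).round(1),p.max(0).round(1))
    m=(x>.53)&(x<.6)&(y>.04)&(y<.08)&(z>.06)&(z<.069);p=W[m]*1000
    print(n,"endblk",m.sum(),p.mean(0).round(1),cv2.minAreaRect(p[:,:2].astype(np.float32)))
    m=(x>.5)&(x<.62)&(y>-.12)&(y<.02)&(z>.091);p=W[m]*1000
    print(n,"wall",m.sum(),p.mean(0).round(1),cv2.minAreaRect(p[:,:2].astype(np.float32)))
E
```

```text
top bar 98 slope -0.1187 x@y=-50 576.5 res 0.63 21
top house 2 slope -0.1072 x@y=-50 558.2 res 0.57 11
top house 98 slope -0.1652 x@y=-50 583.8 res 1.05 11
top stopjaw 28 [ 535.8 -100.1   76.7] [ 522.3 -112.    74.2] [547.9 -95.8  79.7]
top fixjaw 71 [ 569.2 -216.4   77. ] [ 540.5 -222.7   74.1] [ 603.3 -212.1   80.5]
top endblk 81 [558.4  64.5  66.4] ((557.509765625, 57.03022384643555), (32.46311950683594, 25.562437057495117), 85.7629623413086)
top wall 38 [568.3 -17.9  97.5] ((567.9798583984375, -18.06821060180664), (6.174178123474121, 27.068288803100586), 88.72904968261719)
scene bar 98 slope -0.1213 x@y=-50 578.5 res 0.68 19
scene house 2 slope -0.1071 x@y=-50 559.9 res 0.64 11
scene house 98 slope -0.1926 x@y=-50 586.1 res 1.14 11
scene stopjaw 31 [ 536.2 -100.4   74.7] [ 523.  -111.1   71.5] [547.2 -96.7  77.5]
scene fixjaw 101 [ 568.2 -216.8   74.8] [ 540.2 -222.8   71.6] [ 605.2 -212.    77.8]
scene endblk 67 [560.1  63.7  64.4] ((563.6303100585938, 61.49567413330078), (25.699474334716797, 32.3242073059082), 38.765933990478516)
scene wall 37 [570.2 -18.2  94.9] ((570.2163696289062, -17.73823356628418), (28.069503784179688, 7.235204219818115), 10.523824691772461)
```

Both cameras agree on these values:

| Item | Measured |
|---|---|
| Rail yaw | about 0.115 rad |
| Rail origin | (0.586, -0.211) |
| Stop jaw face | about 113 mm |
| Waiting carton in the rail frame | (-110, 143) mm |
| Waiting carton yaw to the rail | about 2° |

The carton needs a straight push in +x. First I press the paddle.

```bash
cat >> h.py <<'E'
TH=0.115; O=np.array([.5862,-.2113])
EX=np.array([np.cos(TH),np.sin(TH)]);EY=np.array([-np.sin(TH),np.cos(TH)])
def w(X,Y,z): # rail mm -> world m
    p=O+(X*EX+Y*EY)/1000; return [float(p[0]),float(p[1]),z/1000]
def r(p):
    d=(np.array(p[:2])-O)*1000; return [round(float(d@EX),1),round(float(d@EY),1),round(p[2]*1000,1)]
def qd(phi): return [float(np.cos(phi/2)),float(np.sin(phi/2)),0.,0.]
QX=qd(TH); QY=qd(TH-np.pi/2)
def rf(f): return [round(float(f[:2]@EX),1),round(float(f[:2]@EY),1),round(float(f[2]),1)]
E
python3 - <<'E'
from bench import *; from h import *
move_gripper(0.0)
move_ptp(w(5,176,190),QX)
servo_line(w(5,176,102),QX,rate=.12)
print(current_clock(),r(current_position()),rf(current_force()),current_finger_gap())
c=capture("scene");cv2.imwrite("pics/s1.png",cv2.resize(c["image"][130:300,200:400],None,fx=4,fy=4*.88,interpolation=cv2.INTER_CUBIC))
c=capture("top");cv2.imwrite("pics/t1.png",cv2.resize(c["image"][130:280,200:400],None,fx=4,fy=4,interpolation=cv2.INTER_CUBIC))
E
```

```text
5.325 [5.6, 175.7, np.float64(102.6)] [0.4, -0.2, 0.3] 0.0007225524041930289
```

View pics/s1.png

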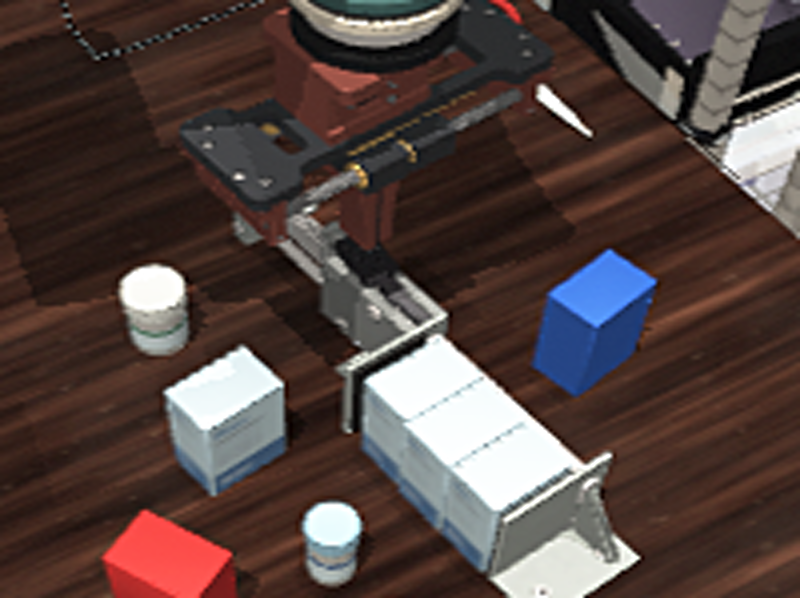

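View pics/t1.png

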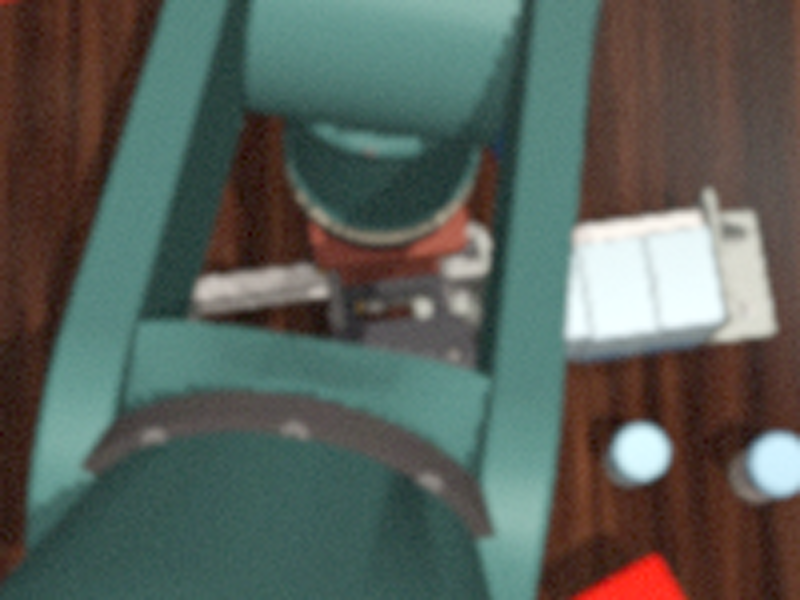

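In the scene crop the closed fingertip hangs over the black paddle at about (370,245), just inside the rear wall. Now I press.

```bash
python3 - <<'E'
from bench import *; from h import *
h=servo_line(w(5,176,80),QX,rate=.03,contact_N=2)
print(h,r(current_position()),rf(current_force()))
z0=current_position()[2]*1000
for dz in (5,7,8):
    h=servo_line(w(5,176,z0-dz),QX,rate=.03,contact_N=20)
    print(dz,h,r(current_position()),rf(current_force()),current_clock())
    if h: break
E
```

```text
True [4.7, 176.3, np.float64(82.3)] [1.1, -0.1, 1.6]
5 False [5.1, 176.1, np.float64(77.2)] [0.7, 0.6, 3.7] 6.375
7 False [5.1, 176.0, np.float64(75.3)] [-0.1, 1.4, 3.3] 6.625
8 False [5.2, 175.9, np.float64(74.8)] [-0.3, 1.6, 8.4] 6.875
```

```bash
python3 - <<'E'
from bench import *; from h import *
z=74.4
h=servo_line(w(5,200,z),QX,rate=.05,contact_N=15)
print(h,r(current_position()),rf(current_force()))
h=servo_line(w(5,266,z),QX,rate=.06,contact_N=13)
print(h,r(current_position()),rf(current_force()),current_clock())
c=capture("scene");cv2.imwrite("pics/s2.png",cv2.resize(c["image"][130:300,200:400],None,fx=4,fy=4*.88,interpolation=cv2.INTER_CUBIC))
E
```

```text
False [5.2, 200.0, np.float64(74.9)] [-0.2, 1.8, 7.4]
True [5.3, 252.6, np.float64(75.0)] [-1.5, -3.7, 5.4] 8.3667
```

View pics/s2.png

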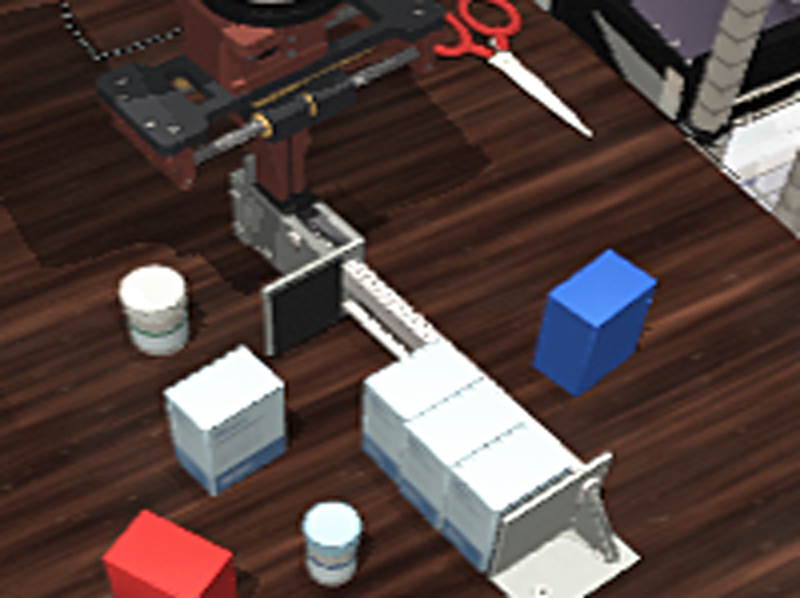

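The stop is fully back, with its jaw far from the row. I lift off, confirm the stop's position, and go in behind the waiting carton.

```bash
python3 - <<'E'
from bench import *; from h import *
servo_line(w(5,252,150),QX,rate=.15)
move_ptp(w(-158,143,150),QY)
c=capture("top");W=cloud(c);np.savez("top2.npz",**c)
x,y,z=W[...,0],W[...,1],W[...,2]
P=W.reshape(-1,3)*1000; d=(P[:,:2]-O*1000); X=d@EX;Y=d@EY;Z=P[:,2]
def st(n,m): print(n,m.sum(),np.percentile(X[m],[2,50,98]).round(1),np.percentile(Y[m],[2,50,98]).round(1)) if m.sum() else print(n,0)
st("jaw",(X>-50)&(X<-20)&(Y>165)&(Y<205)&(Z>72)&(Z<82))
st("row",(X>-60)&(X<-2)&(Y>-1)&(Y<120)&(Z>80)&(Z<90))
st("carton",(X>-140)&(X<-70)&(Y>110)&(Y<180)&(Z>78)&(Z<90))
cv2.imwrite("pics/t2.png",c["image"])
print(current_clock(),r(current_position()),inverse_kinematics(w(-158,143,22),QY))
E
```

```text
jaw 35 [-49.5 -34.4 -21.4] [185.6 188.9 191.3]
row 654 [-50.7 -23.2  -3.8] [ 2.1 42.  99.9]
carton 7 [-100.4  -92.9  -87.6] [147.8 150.6 153.7]
10.2583 [-157.5, 143.1, np.float64(149.8)] [-3.72579710e-01  4.31918784e-01  2.08995597e+00 -4.44089210e-16
  6.19717902e-01  1.08321662e+00]
```

View pics/t2.png

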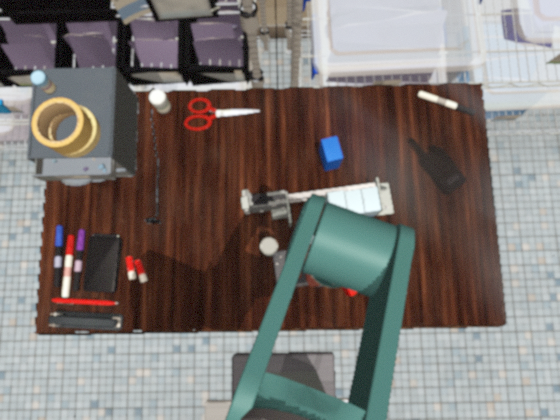

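The jaw plate measures Y 186–191 mm, so the stop is at the end of its travel. Now I descend and push the carton in.

```bash
python3 - <<'E'
from bench import *; from h import *
servo_line(w(-158,143,60),QY,rate=.15)
servo_line(w(-158,143,22),QY,rate=.08)
print(r(current_position()),rf(current_force()),current_clock())
h=servo_line(w(-80,143,22),QY,rate=.06,contact_N=6)
print(h,r(current_position()),rf(current_force()))
c=capture("scene");cv2.imwrite("pics/s3.png",cv2.resize(c["image"][130:300,200:400],None,fx=4,fy=4*.88,interpolation=cv2.INTER_CUBIC))
print(current_clock())
E
```

```text
[-157.7, 142.9, np.float64(22.3)] [-0.2, 0.5, -0.6] 11.6333
False [-80.4, 143.1, np.float64(22.0)] [-1.0, -0.2, 0.7]
13.1333
```

View pics/s3.png

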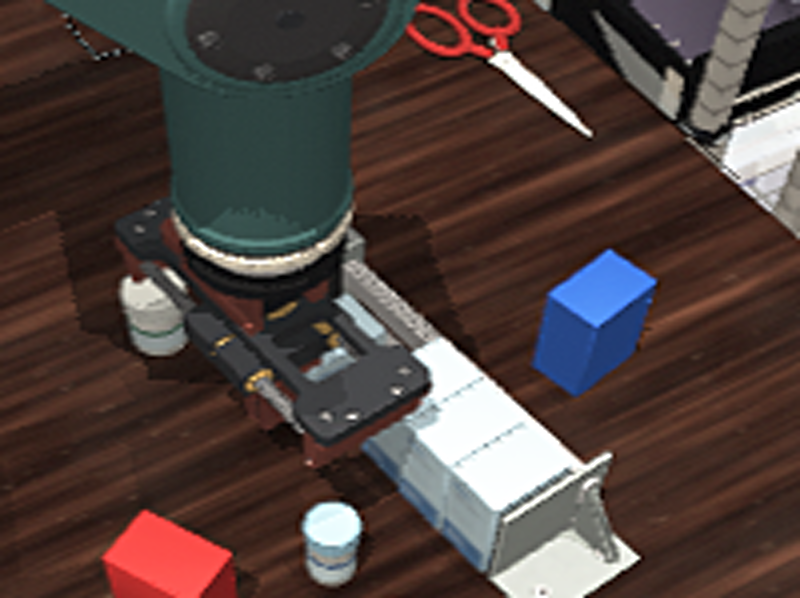

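The gripper body hides most of the view. The carton's top at about (365,320) lies ahead of the finger and is lined up with the gap, so I carry on to the bar.

```bash
python3 - <<'E'
from bench import *; from h import *
h=servo_line(w(-57,143,22),QY,rate=.035,contact_N=4)
print(h,r(current_position()),rf(current_force()))
sleep(.3)
servo_line(w(-85,143,22),QY,rate=.12)
servo_line(w(-95,143,150),QY,rate=.2)
move_ptp(w(-40,310,170),QX)
for n in("top","scene"):
    c=capture(n);np.savez(n+"4.npz",**c);cv2.imwrite(f"pics/{n}4.png",cv2.resize(c["image"][130:300,200:400],None,fx=4,fy=4*.88,interpolation=cv2.INTER_CUBIC))
    P=cloud(c).reshape(-1,3)*1000; d=(P[:,:2]-O*1000); X=d@EX;Y=d@EY;Z=P[:,2]
    m=(X>-80)&(X<20)&(Y>106)&(Y<175)&(Z>78)&(Z<90)
    if m.sum()>20: print(n,m.sum(),cv2.minAreaRect(np.stack([X[m],Y[m]],1).astype(np.float32)),Z[m].mean())
print(current_clock(),r(current_position()))
E
```

```text
True [-60.3, 143.1, np.float64(21.6)] [-0.2, 0.2, 0.1]
top 373 ((-25.361438751220703, 141.24420166015625), (34.07188415527344, 50.2915153503418), 89.86717224121094) 81.19659995620962
scene 276 ((-23.63323211669922, 141.55528259277344), (49.479461669921875, 35.01993179321289), 1.3508609533309937) 79.63667713557251
16.3583 [-40.4, 309.4, np.float64(169.4)]
```

View pics/scene4.png

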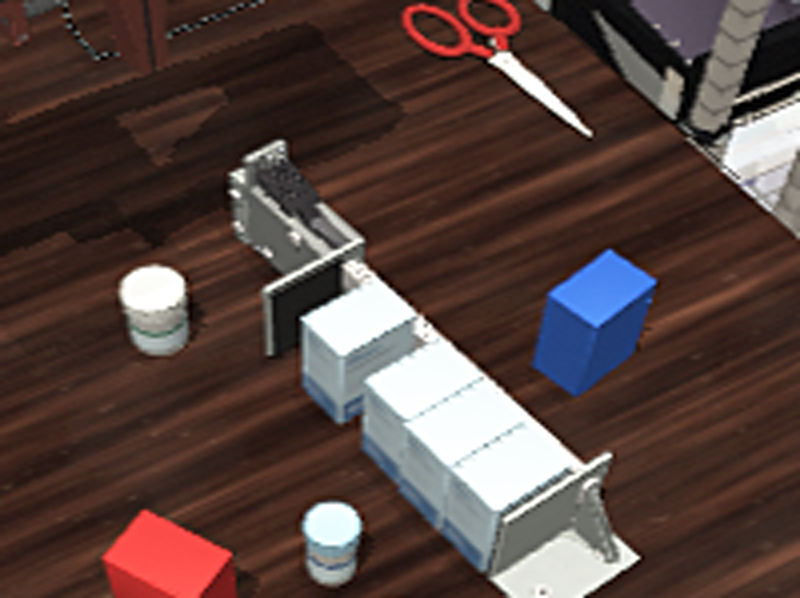

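The carton is square at (-24.5, 141.4), back against the bar and upright. Now I push the stop up with the fingertip on the outer face of the rear wall.

```bash
python3 - <<'E'
from bench import *; from h import *
move_ptp(w(5,296,130),QX)
servo_line(w(5,296,80),QX,rate=.12)
print(r(current_position()),rf(current_force()))
h=servo_line(w(5,236,80),QX,rate=.05,contact_N=15)
print(h,r(current_position()),rf(current_force()),current_clock())
if not h:
  h=servo_line(w(5,228,80),QX,rate=.02,contact_N=13)
  print(h,r(current_position()),rf(current_force()),current_clock())
E
```

```text
[4.9, 296.1, np.float64(80.7)] [0.0, 0.1, 0.1]
False [5.3, 237.1, np.float64(80.3)] [0.7, 8.0, 3.1] 18.6333
False [5.2, 231.1, np.float64(80.3)] [1.4, 14.8, 4.1] 19.1833
```

```bash
python3 - <<'E'
from bench import *; from h import *
servo_line(w(5,262,80),QX,rate=.1)
servo_line(w(5,275,150),QX,rate=.2)
move_ptp(w(-40,330,180),QX)
for n in("top","scene"):
    c=capture(n);np.savez(n+"5.npz",**c);cv2.imwrite(f"pics/{n}5.png",cv2.resize(c["image"][130:300,200:400],None,fx=4,fy=4*.88,interpolation=cv2.INTER_CUBIC))
    P=cloud(c).reshape(-1,3)*1000; d=(P[:,:2]-O*1000); X=d@EX;Y=d@EY;Z=P[:,2]
    m=(X>-80)&(X<-2)&(Y>-2)&(Y<150)&(Z>78.5)&(Z<90)
    print(n,"row",m.sum(),cv2.minAreaRect(np.stack([X[m],Y[m]],1).astype(np.float32)),Z[m].mean())
    m=(X>-50)&(X<-20)&(Y>125)&(Y<165)&(Z>70)&(Z<78); print("jaw",m.sum(),np.percentile(Y[m],[2,50,98]).round(1))
    m=(X>-15)&(X<25)&(Y>190)&(Y<250)&(Z>91)&(Z<105); print("wall",m.sum(),Y[m].mean().round(1))
    for b in(0,34,68,102):
        m=(X>-80)&(X<-2)&(Y>b+4)&(Y<b+30)&(Z>78)&(Z<90); print(b,np.percentile(X[m],[2,50,98]).round(1),Z[m].mean().round(1))
print(current_clock(),r(current_position()),rf(current_force()))
E
```

```text
top row 1387 ((-27.73988151550293, 69.68800354003906), (143.14198303222656, 51.33657455444336), 89.60710144042969) 81.21530980482575
jaw 47 [125.2 138.  141.5]
wall 43 216.1
0 [-51.9 -28.4  -4.1] 81.0
34 [-52.9 -28.3  -4.3] 81.0
68 [-50.7 -27.5  -3.3] 81.0
102 [-50.  -26.8  -3.1] 81.3
scene row 1094 ((-26.947771072387695, 67.5410385131836), (49.86886215209961, 135.7386016845703), 0.0076521532610058784) 79.87915225557768
jaw 35 [126.1 139.  142.5]
wall 40 215.5
0 [-50.4 -27.3  -3. ] 79.7
34 [-50.6 -28.2  -4. ] 79.7
68 [-48.3 -26.2  -3.2] 79.7
102 [-47.7 -25.4  -3.2] 79.7
20.6917 [-40.1, 329.5, np.float64(178.8)] [0.3, 0.4, -0.1]
```

View pics/scene5.png

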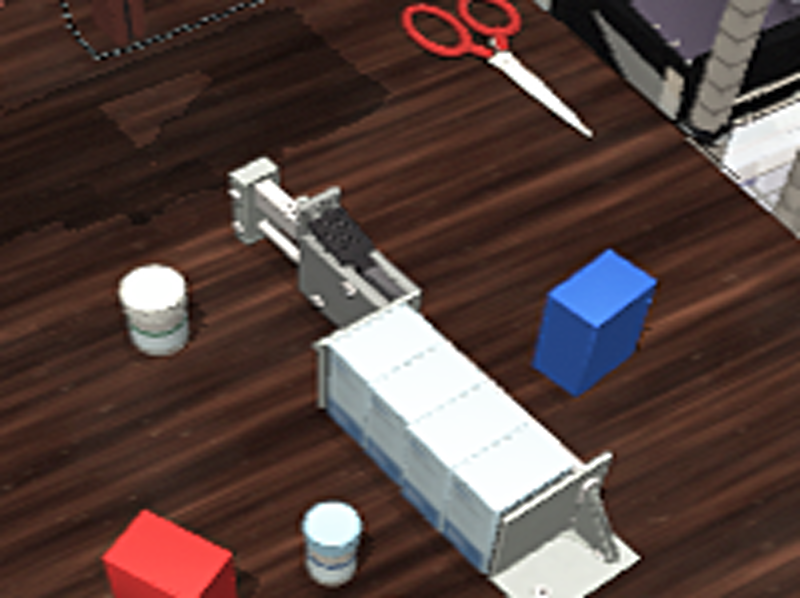

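View pics/top5.png

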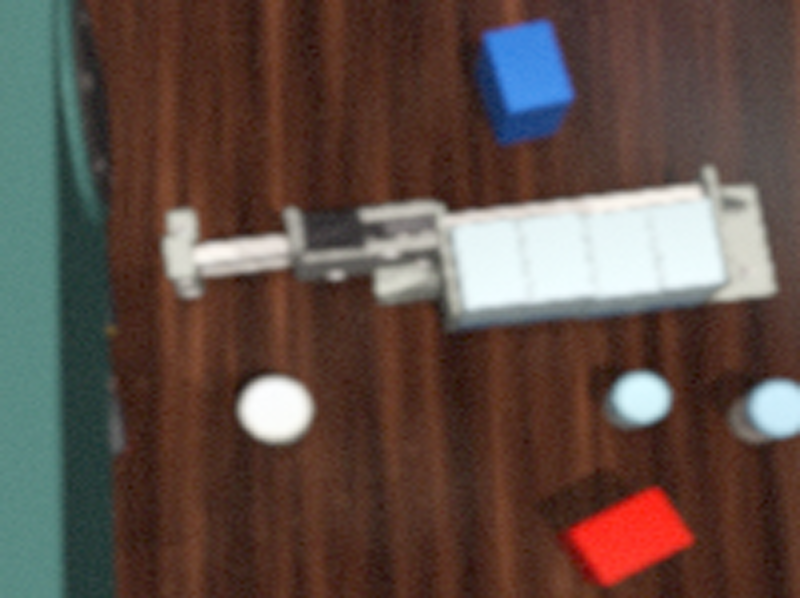

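```bash
python3 - <<'E'
from h import *
for n in("top0","top5"):
    W=cloud(dict(np.load(n+".npz")));x,y,z=W[...,0],W[...,1],W[...,2]
    for v in((.467,.017),(.469,-.174),(.461,-.244)):
        m=(np.hypot(x-v[0],y-v[1])<.03)&(z>.05);print(n,np.median(W[m],0).round(4))
from bench import *
close_job(); print(current_clock())
E
```

```text
top0 [0.4665 0.0168 0.0568]
top0 [ 0.4685 -0.1732  0.059 ]
top0 [ 0.4599 -0.2428  0.0673]
top5 [0.4666 0.0168 0.0563]
top5 [ 0.4686 -0.1735  0.0589]
top5 [ 0.4599 -0.2427  0.0671]
the job is handed in; nothing more can be done
the job is handed in; nothing more can be done
```

The new carton is in as fourth of the row, the stop is snug against it, and the job is handed in. It took about 21 s of the 54 s allowed, and no verdict was reported.

I pressed the paddle and, keeping it down, pushed the stop back to the end of its travel (jaw face measured at about 186 mm). After letting go, I slid the white carton straight in to the bar, then pushed the stop up on its rear wall until the force reached about 15 N.

What the last checks showed:
- **Row:** the four cartons measure about 136 mm end to end in the scene camera. Their tops are level and they are in line to within about 3 mm. Their middles sit at about x = -25 to -28 mm, against limits of -37 to -15.
- **Stop:** the jaw face is at about 136 mm. The rear wall on its own gave about 135 mm.
- **Release lever:** its angle cannot be read; in the pictures the paddle looks to be up again, and nothing touches it.
- **Vials:** none moved by more than 0.5 mm.
- **Robot:** the arm is clear of everything.

One figure disagreed: the top camera gave 143 mm for the row length. I attribute this to points from the jaw edge being counted in, because that camera reads heights slightly high.

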